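# Make up two weld kits from the cut stock

### The job

Make up the two kits for the welder: the longer round pipe stub and the round flange go in the tray with two bays, and the square tube stub, the rectangular base plate and the angle cleat go in the tray with three bays. Put one piece in each bay, resting flat on the bay's floor the same way up as it stands in the stock (tubes and cleat upright, flange and plate lying flat). Leave the short pipe stub, the hexagon nut and the table stop where they are.

Things in the scene. Friction and masses are not known exactly. Their poses are not given: they have to be found in the camera images.
- pipe_long_mid (a point): The longer of the two round pipe stubs: bare steel pipe, outside diameter 42 mm, bore 34 mm, 70 mm long, standing on end on the table. Point on its axis, half-way up (35 mm above its foot); z along the pipe, up.
- square_tube_mid (a point): Square tube stub: bare steel, 40 x 40 mm outside, 3 mm wall, 60 mm long, standing on end on the table. Point on its axis, half-way up (30 mm above its foot); x and y square to its flat sides, z up.
- flange_mid (a point): Round flange: bare steel disc 62 mm in diameter, 12 mm thick, with a 27 mm bore through its centre and four small holes, lying flat on the table. Point at its centre, half-way up (6 mm above its underside); z up.
- base_plate_mid (a point): Rectangular base plate: bare steel, 64 mm (along its x) by 44 mm (along its y), 12 mm thick, with two bolt holes, lying flat on the table. Point at its centre, half-way up (6 mm above its underside); z up.
- cleat_mid (a point): Angle cleat: L of bare steel, 8 mm thick, 40 mm wide (along its y), standing on one leg with the other leg upright. The upright leg reaches 50 mm above the table; the flat leg runs from it to +x, 50 mm over all. Point in the middle of the upright leg's thickness and width, 25 mm above the underside; x across the upright leg's 8 mm thickness, towards the flat leg's free end (46 mm away; the heel face is 4 mm away on the -x side), z up.
- tray_two: Kit tray with two bays: blue-painted sheet steel, fixed to the table, 213 mm long (its x), 140 mm wide (its y), walls and the one divider 20 mm high and 3 mm thick, floor 3 mm thick. Origin: centre of its underside, at table height. Bay centres at x = -52.5 and +52.5 mm, y = 0; each bay is 102 mm along x by 134 mm along y inside.
- tray_three: Kit tray with three bays: blue-painted sheet steel, fixed to the table, 318 mm long (its x), 140 mm wide (its y), walls and the two dividers 20 mm high and 3 mm thick, floor 3 mm thick. Origin: centre of its underside, at table height. Bay centres at x = -105, 0 and +105 mm, y = 0; each bay is 102 mm along x by 134 mm along y inside.
- pipe_short: The shorter round pipe stub, which stays in the stock: same 42 mm pipe, only 30 mm long, standing on end. Origin: centre of its foot.
- hex_nut: Large bare hexagon nut, which stays in the stock: 53 mm across corners, 24 mm high, lying flat. Origin: centre of its underside.
- stop_bar: Dark steel table stop, which stays in the stock: bar 70 mm (its x) by 25 mm (its y), 20 mm high, with two bolt heads on top (30 mm high over all). Origin: centre of its underside.
There are look-alikes about, which are no part of the job. What is shaped like the part that bears cleat_mid but brown or turquoise is not meant. Leave any red look-alike of the part that bears flange_mid alone.

How it is judged (in metres and radians):
At the end, for the whole second after the job is handed in: Long pipe and flange in the two-bay tray; square tube, base plate and cleat in the three-bay tray; one piece per bay, each within 4 mm of its resting height on the bay floor and 0.1 rad of upright, the same way up as in the stock, at rest (under 0.02 m/s, 0.3 rad/s) (z of pipe_long_mid in the frame of tray_two between 0.034 and 0.042 m and y of pipe_long_mid in the frame of tray_two between -0.066 and 0.066 m and angle between each of pipe_long_mid, flange_mid, square_tube_mid, base_plate_mid, cleat_mid's own z axis and vertical below 0.1 rad and linear speed of each of pipe_long, flange, square_tube, base_plate, cleat below 0.02 m/s and angular speed of each of pipe_long, flange, square_tube, base_plate, cleat below 0.3 rad/s and z of flange_mid in the frame of tray_two between 0.005 and 0.013 m and y of flange_mid in the frame of tray_two between -0.066 and 0.066 m and (x of pipe_long_mid in the frame of tray_two between -0.1025 and -0.0025 m or x of flange_mid in the frame of tray_two between -0.1025 and -0.0025 m) and (x of pipe_long_mid in the frame of tray_two between 0.0025 and 0.1025 m or x of flange_mid in the frame of tray_two between 0.0025 and 0.1025 m) and z of square_tube_mid in the frame of tray_three between 0.029 and 0.037 m and y of square_tube_mid in the frame of tray_three between -0.066 and 0.066 m and z of base_plate_mid in the frame of tray_three between 0.005 and 0.013 m and y of base_plate_mid in the frame of tray_three between -0.066 and 0.066 m and z of cleat_mid in the frame of tray_three between 0.024 and 0.032 m and y of cleat_mid in the frame of tray_three between -0.066 and 0.066 m and (x of square_tube_mid in the frame of tray_three between -0.155 and -0.055 m or x of base_plate_mid in the frame of tray_three between -0.155 and -0.055 m or x of cleat_mid in the frame of tray_three between -0.155 and -0.055 m) and (x of square_tube_mid in the frame of tray_three between -0.05 and 0.05 m or x of base_plate_mid in the frame of tray_three between -0.05 and 0.05 m or x of cleat_mid in the frame of tray_three between -0.05 and 0.05 m) and (x of square_tube_mid in the frame of tray_three between 0.055 and 0.155 m or x of base_plate_mid in the frame of tray_three between 0.055 and 0.155 m or x of cleat_mid in the frame of tray_three between 0.055 and 0.155 m)); the robot touches nothing.
It fails at once if the pipe short was shifted by more than 20 mm (distance of pipe_short from where it was at the start of the episode above 0.02 m).
It fails at once if the hex nut was shifted by more than 20 mm (distance of hex_nut from where it was at the start of the episode above 0.02 m).
It fails at once if the stop bar was shifted by more than 20 mm (distance of stop_bar from where it was at the start of the episode above 0.02 m).
It also fails if it takes over 125 s, if anything falls off the work surface, if the arm or the gripper's body presses on something with over 40 N, if the wrist force passes 120 N, or if a joint passes its speed limit or range.

### The arm

A 6-joint arm with a two-finger parallel gripper is mounted at the origin on the work surface. World frame = base frame: x ahead of the robot, y to its left, z up, the work surface at z = 0. Lengths are in mm, angles in rad, forces in N, time in s.
With the tool pointing down it reaches from about 350 to 975 mm from the base axis. Payload 7.1 kg.
Tool frame: the origin (TCP) lies at the centre of the arm's flange, where the gripper is bolted on; the fingertips stand 182 mm ahead of it and the grasp point (between the pads) lies 163 mm ahead of it; z points along the fingers, y is the line along which they close (so a half turn about z gives the same grasp; the last joint's range is limited). The gripper opens to 88 mm and grips with 3 to 60 N. Pads are 20 mm wide; open, the fingers measure 115 mm over their backs; the gripper's body (75 mm by 178 mm) begins 61 mm behind the grasp point.
Start: joints at [1.098, 0.423, 1.63, -0, 1.089, -0.019], TCP at [273.958, 561.741, 404.675] pointing down, gripper open.
Joint ranges: [-3, 3], [-0.9, 2.11], [0.09, 2.58], [-1.31, 4.45], [0.11, 2.69], [-2.54, 2.54]. Speed limits (rad/s): [2.39, 2.39, 3.01, 3.14, 3.14, 3.14].

### API

Orientations are given as a rotation vector (axis times angle).
In Python, from workcell import readout, get_image, ctrl gives the robot as it stands.
- The arm moves only by the tool step_arm, never from a script. Its argument "targets" is a list that holds one entry, the list of rows, each a list of 7 numbers: the shift along the world's x, y, z as a fraction of full scale, then the turn, a rotation vector about the world's x, y, z as a fraction of full scale, then the opening, from 0 (shut) to 1 (fully open). In form: [[[dx, dy, dz, wx, wy, wz, claw], ...]]. A call has exactly 5 rows; each row shifts and turns the commanded pose from where the row before left it; what a row does not reach is not made up. Full scale, the value 1, is 0.05 m for a shift and 4 degrees for a turn. A row lasts 1/8 s, in which the tool goes at most 62.5 mm and 10.7 degrees, less where a joint would pass 70% of its speed; a pose out of reach is approached as far as the arm can. A call with a number of a shift or a turn outside -1 to 1 is refused whole. A call with a gripper value outside its range is refused whole. The fingers move at their own pace and stop on an object; the grip force is fixed at half the most. Time passes only in rows, so rows that do not move let the fingers close, or fill a call up. It gives the time, the measured TCP pose, the force, the opening and the grip force at its end, in the units of the state.
- readout.get_obs(): the state, without advancing time (a new reading comes with each control period).
- get_image(name): name is "scene" or "top" or "wrist"; returns a dict with "pixels" (400x640x3 uint8, red, green, blue), "intrinsics" (3x3 intrinsics, pixels), "extrinsics" (4x4, takes a point from world to camera coordinates). Camera axes: x right, y down, z forward; pixel columns grow to the right and rows downward; lengths in mm; the calibration is good to about 2 mm. A picture is of the moment at which its call begins. There is no depth.
- ctrl.close_job(): hands the job in; it is judged then, once.
The state is a dict: "t": time; "qpos": joint angles; "qvel": joint speeds; "joint_torque": joint torques, N m; "ee_pos": TCP position; "orientation": TCP orientation; "ft_force": force on the tool from outside, world axes, zero at the start; "moment": the same for the moment, N m; "width": finger opening in mm; "grasp_force": force on a finger pad.
Only numpy, scipy, OpenCV 4.12 (cv2) and the standard library are available. Lean on these libraries where they do the work, as an engineer would, in place of code of your own. Each camera call takes 0.05 s, during which the arm holds its last target. There are 200 camera calls.

## Working session

There is one attempt and no reset: what is moved stays moved. The work goes in short steps, Python scripts to look and compute and a tool call to move; the robot and the scene stay as the last step left them, time stands still between calls to the robot, and variables do not carry over. Pictures are saved under pics/ and viewed, at most 14 in all, crops included, and the job is handed in when it is done.

Besides the shell and the picture viewer there is one more tool, called after ">>>" by a JSON object that holds its "fn" and its "kwargs", one argument or row to a line. step_arm: Moves the arm, as the interface text tells. Shift numbers are shares of 0.05 m and turn numbers shares of 4 degrees, none past 1 either way. Its arguments: {"type":"object","properties":{"targets":{"type":"array"}},"required":["targets"]}

```bash
mkdir -p pics
cat > h.py <<'E'
import numpy as np, cv2
from workcell import readout, get_image, ctrl
def snap(n,f):
    d=get_image(n); cv2.imwrite('pics/'+f+'.png',cv2.cvtColor(np.asarray(d['pixels']),cv2.COLOR_RGB2BGR))
    np.savez('pics/'+f+'.npz',K=d['intrinsics'],E=d['extrinsics'],im=d['pixels']); return d
def ray(d,uv,z):
    K=np.array(d['K'] if 'K' in d else d['intrinsics']);E=np.array(d['E'] if 'E' in d else d['extrinsics'])
    R=E[:3,:3];c=-R.T@E[:3,3]
    uv=np.atleast_2d(uv).astype(float)
    v=(R.T@np.linalg.inv(K)@np.c_[uv,np.ones(len(uv))].T).T
    return c+v*((z-c[2])/v[:,2])[:,None]
E
python3 - <<'E'
from h import *
for n in('top','scene'):
    d=snap(n,n+'0');E=np.array(d['extrinsics']);print(n,np.round(-E[:3,:3].T@E[:3,3]),np.round(E[:3,:3],3).tolist(),np.array(d['intrinsics']).tolist())
o=readout.get_obs();print(o['t'],o['ee_pos'],o['orientation'],o['width'])
E
```

```text
top [ 477.    3. 1106.] [[0.025, -1.0, 0.016], [-0.998, -0.025, -0.053], [0.053, -0.015, -0.998]] [[520.7399929654822, 0.0, 315.5287723768569], [0.0, 520.7399929654822, 197.23244956405347], [0.0, 0.0, 1.0]]
scene [1111. -248.  458.] [[0.383, 0.923, 0.023], [0.492, -0.183, -0.851], [-0.781, 0.338, -0.525]] [[394.52982693733736, 0.0, 319.7807375091167], [0.0, 394.52982693733736, 193.50655493742602], [0.0, 0.0, 1.0]]
0.1 [273.84603601 561.53864807 403.98220863] [-7.06585240e-01 -3.06078667e+00  2.13669435e-03] 87.81279274515703
```

View pics/top0.png

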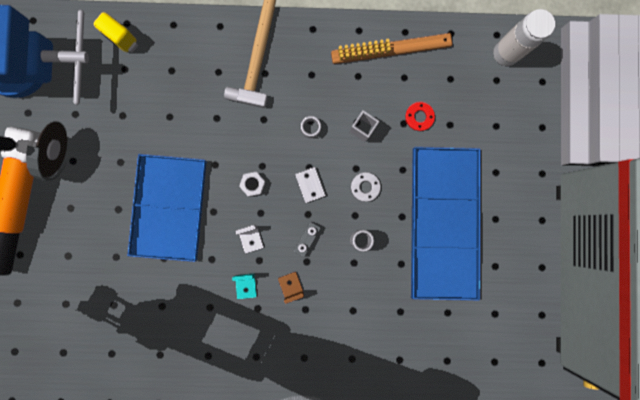

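View pics/scene0.png

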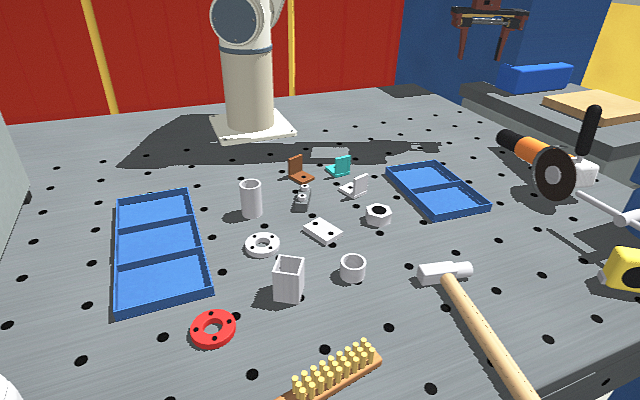

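Candidates (top view px):
- **Pipe:** (363,240) tall or (311,127) short.
- **Flange:** (366,187) grey or (420,117) red.
- **Cleat:** (250,238) grey, (245,286) turquoise or (290,286) brown.
- **Plate and square tube:** (311,185) and (365,124), with no rivals. Nut is at (252,184) and stop at (309,237).

I choose the tall pipe and the grey parts, and will check them in a close crop with their contours.

Run:
```python
from h import *
d=np.load('pics/top0.npz');im=d['im']
hsv=cv2.cvtColor(im,cv2.COLOR_RGB2HSV)
print(im[300,100],im[185,311],im[195,320],im[240,363],im[124,350],im[238,250])
m=((hsv[...,2]>135)&(hsv[...,1]<40)).astype(np.uint8)
m[:105]=0;m[265:]=0;m[:,:225]=0;m[:,405:]=0
cs,_=cv2.findContours(m,cv2.RETR_EXTERNAL,cv2.CHAIN_APPROX_NONE)
for c in cs:
    if cv2.contourArea(c)<40: continue
    print('c',np.round(cv2.minEnclosingCircle(c),1) if 0 else cv2.minEnclosingCircle(c),cv2.minAreaRect(c),cv2.contourArea(c))
b=((hsv[...,0]>100)&(hsv[...,0]<125)&(hsv[...,1]>140)).astype(np.uint8)
b[:140]=0;b[305:]=0;b[:,:125]=0;b[:,490:]=0
cs,_=cv2.findContours(b,cv2.RETR_EXTERNAL,cv2.CHAIN_APPROX_NONE)
for c in cs:
    if cv2.contourArea(c)<800: continue
    r=cv2.minAreaRect(c);w=ray(d,cv2.boxPoints(r),18);print('tray',np.round(w[:,:2]).tolist(),np.round(w[:,:2].mean(0)))
crop=cv2.resize(im[100:270,225:435],None,fx=3.5,fy=3.5,interpolation=cv2.INTER_CUBIC)
cv2.imwrite('pics/crop1.png',cv2.cvtColor(crop,cv2.COLOR_RGB2BGR))
```

```text
[47 48 50] [210 207 216] [218 214 224] [46 45 48] [100 104 105] [223 220 226]
c ((301.1097412109375, 247.52438354492188), 4.611259460449219) ((301.5, 247.5), (7.0, 9.0), 0.0) 49.5
c ((362.20587158203125, 240.44117736816406), 10.808677673339844) ((362.2500305175781, 240.25003051757812), (20.50609588623047, 21.21320343017578), 45.0) 334.5
c ((311.131591796875, 230.76315307617188), 4.325021266937256) ((311.0, 231.0), (8.0, 8.0), 90.0) 49.5
c ((248.5, 239.0), 15.692455291748047) ((248.6000213623047, 238.80003356933594), (25.298221588134766, 22.135942459106445), 71.56504821777344) 398.0
c ((364.9285583496094, 186.35714721679688), 14.682110786437988) ((365.0, 186.5), (29.0, 28.0), 90.0) 636.0
c ((251.54429626464844, 183.81011962890625), 13.009467124938965) ((251.09616088867188, 183.48077392578125), (22.945587158203125, 24.71063232421875), 78.69007110595703) 422.5
c ((309.5, 184.5), 18.06941032409668) ((309.3868713378906, 184.68325805664062), (31.010211944580078, 21.525527954101562), 70.34617614746094) 609.0
c ((310.0, 125.55555725097656), 10.359089851379395) ((310.0, 125.5), (19.0, 20.0), 90.0) 305.0
c ((365.0, 123.0), 13.341764450073242) ((364.9615173339844, 123.30768585205078), (20.24655532836914, 20.52390480041504), 33.690067291259766) 380.5
tray [[405.0, 374.0], [618.0, 362.0], [607.0, 218.0], [394.0, 231.0]] [506. 296.]
tray [[329.0, -216.0], [647.0, -215.0], [649.0, -361.0], [331.0, -360.0]] [ 489. -288.]
```

View pics/crop1.png

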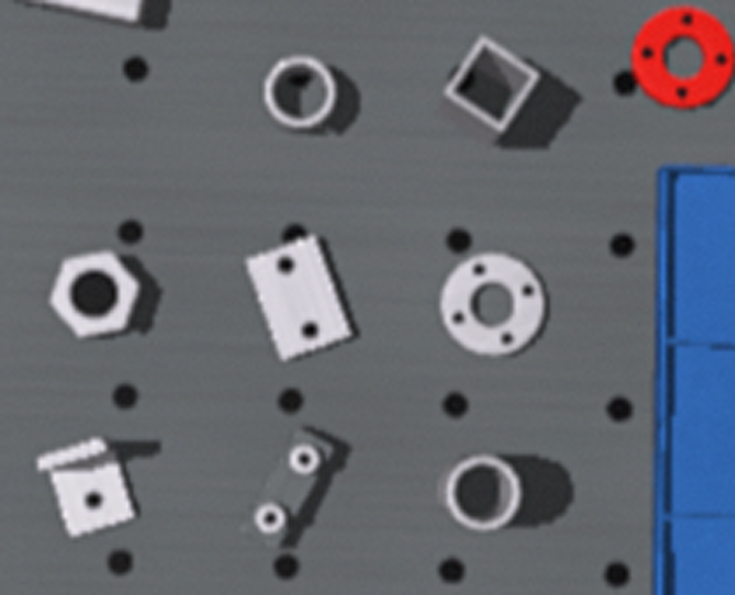

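The crop confirms it: the long pipe has its bore at crop (483,492), with a long shadow. The flange is at (493,303), the square tube at (490,83), the plate at (300,297). The cleat is at (90,487), with its upright leg on top at (72,455). Next I'll compute their world poses.

Run:
```python
from h import *
d=np.load('pics/top0.npz')
print('pipe',np.round(ray(d,(362.2,240.4),70)))
print('flange',np.round(ray(d,(365,186.4),12)))
def rect(r,z):
    w=ray(d,cv2.boxPoints(r),z)[:,:2];e=np.roll(w,-1,0)-w
    return np.round(w.mean(0)),[(round(float(np.hypot(*v))),round(float(np.degrees(np.arctan2(v[1],v[0]))%180))) for v in e[:2]]
print('plate',rect(((309.39,184.68),(31.,21.5),70.35),12))
print('tube',rect(((364.96,123.3),(20.25,20.5),33.7),60))
a=ray(d,np.array([[72,455]])/3.5+[225,100],50)[0];b=ray(d,np.array([[103,525]])/3.5+[225,100],8)[0]
print('cleat up',a,'end',b,np.degrees(np.arctan2(*(b-a)[1::-1])))
c=ray(d,np.array([[37,460],[100,437]])/3.5+[225,100],50);v=c[1]-c[0];print(np.degrees(np.arctan2(v[1],v[0])),np.hypot(*v[:2]))
print('stop,nut,short,turq,red',np.round(ray(d,[(309,238),(251.5,183.8),(310,125.5),(245,286),(420,117)],10))[:,:2].tolist())
```

```text
pipe [[ 449. -107.   70.]]
flange [[ 561. -117.   12.]]
plate (array([562.,   0.]), [(45, 111), (65, 21)])
tube (array([ 686., -109.]), [(42, 148), (41, 58)])
cleat up [463.53200355 126.99908746  50.        ] end [421.62587396 112.08959037   8.        ] -160.4152955302898
-68.48732601995417 38.53272892314994
stop,nut,short,turq,red [[450.0, -2.0], [560.0, 122.0], [688.0, 2.0], [347.0, 129.0], [712.0, -232.0]]
```

>>> {"fn": "step_arm", "kwargs": {
  "targets": [
    [[0.41,-0.67,-0.1,0,0,-0.08,0.8],[0.41,-0.67,-0.1,0,0,-0.08,0.8],[0.41,-0.67,-0.1,0,0,-0.08,0.8],[0.41,-0.67,-0.1,0,0,-0.08,0.8],[0.41,-0.67,-0.1,0,0,-0.08,0.8]]
  ]
}}

```text
t: 0.72
ee_pos: [376.9, 393.0, 379.3]
orientation: [-0.749, -3.051, 0.001]
ft_force: [0.3, 0.3, -0.6]
width: 70.3
grasp_force: 0.0
```

>>> {"fn": "step_arm", "kwargs": {
  "targets": [
    [[0.41,-0.67,-0.1,0,0,-0.08,0.8],[0.41,-0.67,-0.1,0,0,-0.08,0.8],[0.41,-0.67,-0.1,0,0,-0.08,0.8],[0.41,-0.67,-0.1,0,0,-0.08,0.8],[0.41,-0.67,-0.1,0,0,-0.08,0.8]]
  ]
}}

```text
t: 1.35
ee_pos: [479.4, 225.5, 354.3]
orientation: [-0.792, -3.04, 0.0]
ft_force: [1.3, -0.8, -0.8]
width: 70.4
grasp_force: 0.0
```

>>> {"fn": "step_arm", "kwargs": {
  "targets": [
    [[0.41,-0.67,-0.1,0,0,-0.08,0.8],[0.41,-0.67,-0.1,0,0,-0.08,0.8],[0.41,-0.67,-0.1,0,0,-0.08,0.8],[0.41,-0.67,-0.1,0,0,-0.08,0.8],[0.41,-0.67,-0.1,0,0,-0.08,0.8]]
  ]
}}

```text
t: 1.98
ee_pos: [581.9, 58.0, 329.2]
orientation: [-0.835, -3.028, 0.0]
ft_force: [0.9, 0.8, 0.1]
width: 70.6
grasp_force: 0.0
```

>>> {"fn": "step_arm", "kwargs": {
  "targets": [
    [[0.41,-0.67,-0.1,0,0,-0.08,0.8],[0.41,-0.67,-0.1,0,0,-0.08,0.8],[0.41,-0.67,-0.1,0,0,-0.08,0.8],[0.41,-0.67,-0.1,0,0,-0.08,0.8],[0,0,0,0,0,0,0.8]]
  ]
}}

```text
t: 2.6
ee_pos: [664.1, -76.9, 308.8]
orientation: [-0.872, -3.018, 0.0]
ft_force: [-0.1, 0.4, -0.3]
width: 70.1
grasp_force: 0.0
```

>>> {"fn": "step_arm", "kwargs": {
  "targets": [
    [[0.44,-0.64,-0.3,0,0,0,0.8],[0,0,-0.6,0,0,0,0.8],[0,0,-0.6,0,0,0,0.8],[0,0,-0.4,0,0,0,0.8],[0,0,-0.15,0,0,0,0.8]]
  ]
}}

```text
t: 3.22
ee_pos: [684.9, -106.1, 205.9]
orientation: [-0.867, -3.017, 0.0]
ft_force: [0.5, -0.1, -0.1]
width: 70.5
grasp_force: 0.0
```

>>> {"fn": "step_arm", "kwargs": {
  "targets": [
    [[0,0,0,0,0,0,0],[0,0,0,0,0,0,0],[0,0,0,0,0,0,0],[0,0,0,0,0,0,0],[0,0,0,0,0,0,0]]
  ]
}}

```text
t: 3.85
ee_pos: [685.7, -107.2, 208.3]
orientation: [0.868, 3.018, -0.001]
ft_force: [-2.9, -2.5, 6.0]
width: 40.1
grasp_force: 30.0
```

>>> {"fn": "step_arm", "kwargs": {
  "targets": [
    [[0,0,0.4,0,0,0,0],[0,0,0.6,0,0,0,0],[0,0,0.6,0,0,0,0],[0,0,0.6,0,0,0,0],[0,0,0.4,0,0,0,0]]
  ]
}}

```text
t: 4.47
ee_pos: [685.6, -106.6, 339.7]
orientation: [0.867, 3.017, 0.001]
ft_force: [-0.2, 0.5, -2.5]
width: 39.9
grasp_force: 30.0
```

>>> {"fn": "step_arm", "kwargs": {
  "targets": [
    [[-0.37,-0.72,0,0,0,0,0],[-0.37,-0.72,0,0,0,0,0],[-0.37,-0.72,0,0,0,0,0],[-0.37,-0.72,0,0,0,0,0],[-0.37,-0.72,0,0,0,0,0]]
  ]
}}

```text
t: 5.1
ee_pos: [592.2, -287.7, 337.4]
orientation: [-0.868, -3.019, -0.0]
ft_force: [0.1, 0.3, -1.8]
width: 39.9
grasp_force: 30.0
```

>>> {"fn": "step_arm", "kwargs": {
  "targets": [
    [[0,0,-0.6,0,0,0,0],[0,0,-0.6,0,0,0,0],[0,0,-0.5,0,0,0,0],[0,0,-0.3,0,0,0,0],[0,0,0,0,0,0,0]]
  ]
}}

```text
t: 5.72
ee_pos: [592.7, -286.5, 236.3]
orientation: [-0.867, -3.017, -0.001]
ft_force: [0.1, 0.1, -2.3]
width: 40.1
grasp_force: 30.0
```

>>> {"fn": "step_arm", "kwargs": {
  "targets": [
    [[0,0,-0.3,0,0,0,0],[0,0,-0.16,0,0,0,0],[0,0,0,0,0,0,0],[0,0,0,0,0,0,0],[0,0,0,0,0,0,0]]
  ]
}}

```text
t: 6.35
ee_pos: [593.1, -286.9, 214.6]
orientation: [0.868, 3.019, -0.0]
ft_force: [0.1, -0.0, -1.2]
width: 40.0
grasp_force: 30.0
```

>>> {"fn": "step_arm", "kwargs": {
  "targets": [
    [[0,0,-0.03,0,0,0,0],[0,0,0,0,0,0,0],[0,0,0,0,0,0,0],[0,0,0,0,0,0,0],[0,0,0,0,0,0,0]]
  ]
}}

```text
t: 6.98
ee_pos: [592.9, -286.8, 212.7]
orientation: [-0.868, -3.019, 0.0]
ft_force: [-0.1, 0.4, -2.6]
width: 39.7
grasp_force: 30.0
```

>>> {"fn": "step_arm", "kwargs": {
  "targets": [
    [[0,0,-0.03,0,0,0,0],[0,0,0,0,0,0,0],[0,0,0,0,0,0,0],[0,0,0,0,0,0,0],[0,0,0,0,0,0,0]]
  ]
}}

```text
t: 7.6
ee_pos: [593.0, -286.8, 211.3]
orientation: [0.868, 3.019, -0.0]
ft_force: [-0.5, 0.0, 1.5]
width: 39.9
grasp_force: 30.0
```

>>> {"fn": "step_arm", "kwargs": {
  "targets": [
    [[0,0,0,0,0,0,0.7],[0,0,0,0,0,0,0.7],[0,0,0,0,0,0,0.7],[0,0,0.3,0,0,0,0.7],[0,0,0.7,0,0,0,0.7]]
  ]
}}

```text
t: 8.22
ee_pos: [592.4, -286.5, 260.9]
orientation: [-0.867, -3.016, -0.001]
ft_force: [-0.3, -0.5, 0.6]
width: 61.7
grasp_force: 0.0
```

>>> {"fn": "step_arm", "kwargs": {
  "targets": [
    [[0,0,0.7,0,0,0,1],[-0.16,0.85,0,0,0,0,1],[-0.16,0.85,0,0,0,0,1],[-0.16,0.85,0,0,0,0,1],[-0.16,0.85,0,0,0,0,1]]
  ]
}}

```text
t: 8.85
ee_pos: [560.8, -115.6, 297.4]
orientation: [0.868, 3.018, 0.0]
ft_force: [-0.4, 0.2, -0.5]
width: 87.9
grasp_force: 0.0
```

>>> {"fn": "step_arm", "kwargs": {
  "targets": [
    [[0,0,-0.5,0,0,0,1],[0,0,-0.6,0,0,0,1],[0,0,-0.4,0,0,0,1],[0,0,0,0,0,0,1],[0,0,0,0,0,0,1]]
  ]
}}

```text
t: 9.48
ee_pos: [561.4, -117.0, 221.9]
orientation: [0.868, 3.018, 0.0]
ft_force: [0.2, 0.3, 0.0]
width: 88.0
grasp_force: 0.0
```

Position is good at (561,-117). I'll check with the wrist camera once before going down and closing.

Run:
```python
from h import *
snap('wrist','w1')
```

```text
(no output)
```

View pics/w1.png

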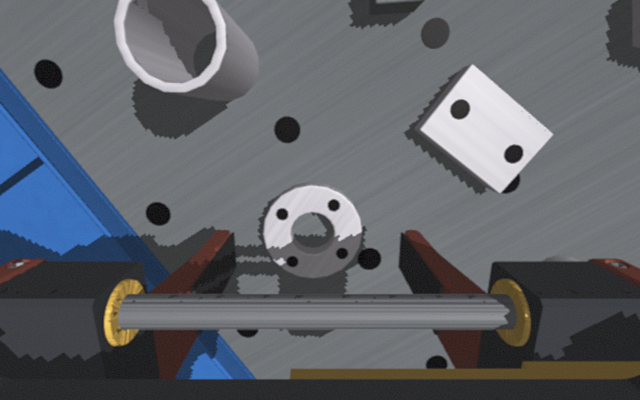

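The flange sits at (312,232), midway between the finger tips at (222,235) and (408,235). So it's safe to descend.

>>> {"fn": "step_arm", "kwargs": {
  "targets": [
    [[0,0,-0.4,0,0,0,1],[0,0,-0.3,0,0,0,1],[0,0,-0.04,0,0,0,1],[0,0,0,0,0,0,1],[0,0,0,0,0,0,1]]
  ]
}}

```text
t: 10.15
ee_pos: [561.2, -116.8, 184.4]
orientation: [0.868, 3.019, 0.0]
ft_force: [-0.4, 0.1, 0.2]
width: 87.6
grasp_force: 0.0
```

>>> {"fn": "step_arm", "kwargs": {
  "targets": [
    [[0,0,0,0,0,0,0],[0,0,0,0,0,0,0],[0,0,0,0,0,0,0],[0,0,0,0,0,0,0],[0,0,0,0,0,0,0]]
  ]
}}

```text
t: 10.78
ee_pos: [560.8, -116.9, 184.3]
orientation: [-0.868, -3.019, 0.0]
ft_force: [-3.1, -2.0, 5.9]
width: 59.8
grasp_force: 30.0
```

>>> {"fn": "step_arm", "kwargs": {
  "targets": [
    [[0,0,0.3,0,0,0,0],[0,0,0.6,0,0,0,0],[0,0,0.7,0,0,0,0],[0,0,0.7,0,0,0,0],[0,0,0.3,0,0,0,0]]
  ]
}}

```text
t: 11.4
ee_pos: [561.4, -116.7, 316.6]
orientation: [0.867, 3.016, 0.001]
ft_force: [0.5, 0.1, -3.0]
width: 60.4
grasp_force: 30.0
```

Run:
```python
from h import *
snap('wrist','w2')
```

```text
(no output)
```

View pics/w2.png

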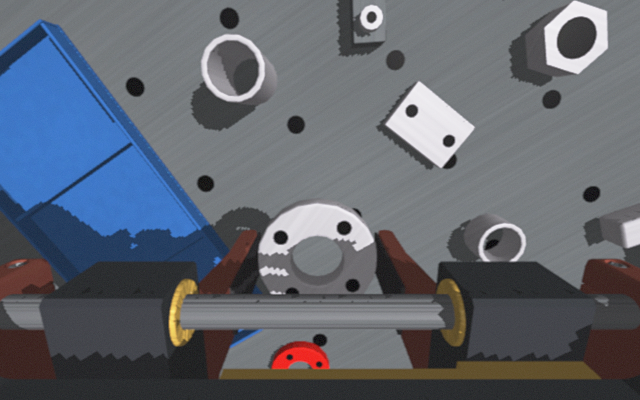

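The flange is held level between the pads at (317,258). On to the two-bay tray.

>>> {"fn": "step_arm", "kwargs": {
  "targets": [
    [[-0.01,0.82,0,0,0,0,0],[-0.01,0.82,0,0,0,0,0],[-0.01,0.82,0,0,0,0,0],[-0.01,0.82,0,0,0,0,0],[-0.01,0.82,0,0,0,0,0]]
  ]
}}

```text
t: 12.08
ee_pos: [557.9, 89.6, 313.0]
orientation: [-0.868, -3.018, 0.001]
ft_force: [0.7, 0.6, -4.1]
width: 59.8
grasp_force: 30.0
```

>>> {"fn": "step_arm", "kwargs": {
  "targets": [
    [[-0.01,0.82,0,0,0,0,0],[-0.01,0.82,0,0,0,0,0],[-0.01,0.82,0,0,0,0,0],[-0.01,0.82,0,0,0,0,0],[-0.01,0.82,0,0,0,0,0]]
  ]
}}

```text
t: 12.7
ee_pos: [555.4, 294.5, 312.7]
orientation: [-0.868, -3.018, 0.002]
ft_force: [0.9, -0.1, -2.4]
width: 59.9
grasp_force: 30.0
```

>>> {"fn": "step_arm", "kwargs": {
  "targets": [
    [[0,0,-0.6,0,0,0,0],[0,0,-0.7,0,0,0,0],[0,0,-0.6,0,0,0,0],[0,0,-0.45,0,0,0,0],[0,0,0,0,0,0,0]]
  ]
}}

```text
t: 13.32
ee_pos: [555.1, 292.8, 194.4]
orientation: [-0.867, -3.016, 0.005]
ft_force: [-0.8, -0.5, -2.0]
width: 59.8
grasp_force: 30.0
```

>>> {"fn": "step_arm", "kwargs": {
  "targets": [
    [[0,0,-0.08,0,0,0,0],[0,0,0,0,0,0,0],[0,0,0,0,0,0,0],[0,0,0,0,0,0,0],[0,0,0,0,0,0,0]]
  ]
}}

```text
t: 13.95
ee_pos: [556.0, 293.3, 193.0]
orientation: [0.868, 3.019, 0.001]
ft_force: [-0.1, 0.2, -2.9]
width: 60.2
grasp_force: 30.0
```

>>> {"fn": "step_arm", "kwargs": {
  "targets": [
    [[0,0,-0.08,0,0,0,0],[0,0,0,0,0,0,0],[0,0,0,0,0,0,0],[0,0,0,0,0,0,0],[0,0,0,0,0,0,0]]
  ]
}}

```text
t: 14.58
ee_pos: [556.0, 293.3, 188.7]
orientation: [0.868, 3.019, 0.0]
ft_force: [0.1, -0.8, -2.2]
width: 60.1
grasp_force: 30.0
```

>>> {"fn": "step_arm", "kwargs": {
  "targets": [
    [[0,0,-0.02,0,0,0,0],[0,0,0,0,0,0,0],[0,0,0,0,0,0,0],[0,0,0,0,0,0,0],[0,0,0,0,0,0,0]]
  ]
}}

```text
t: 15.2
ee_pos: [556.0, 293.3, 187.7]
orientation: [0.868, 3.019, 0.0]
ft_force: [0.5, 0.4, -1.9]
width: 60.1
grasp_force: 30.0
```

>>> {"fn": "step_arm", "kwargs": {
  "targets": [
    [[0,0,0,0,0,0,0.85],[0,0,0,0,0,0,0.85],[0,0,0,0,0,0,0.85],[0,0,0.5,0,0,0,0.85],[0,0,0.7,0,0,0,0.85]]
  ]
}}

```text
t: 15.82
ee_pos: [555.6, 293.0, 247.4]
orientation: [-0.868, -3.018, 0.002]
ft_force: [0.0, 0.0, 0.1]
width: 74.6
grasp_force: 0.0
```

>>> {"fn": "step_arm", "kwargs": {
  "targets": [
    [[0.01,-0.42,0.4,0,0,0.95,0.85],[0.01,-0.42,0,0,0,0.95,0.85],[0.01,-0.42,0,0,0,0.95,0.85],[0.01,-0.42,0,0,0,0.95,0.85],[0.01,-0.42,0,0,0,0.95,0.85]]
  ]
}}

```text
t: 16.45
ee_pos: [558.5, 187.6, 267.9]
orientation: [0.354, 3.121, 0.0]
ft_force: [-0.4, -0.3, 0.2]
width: 74.6
grasp_force: 0.0
```

>>> {"fn": "step_arm", "kwargs": {
  "targets": [
    [[0.01,-0.42,0,0,0,0.95,0.85],[0.01,-0.42,0,0,0,0.95,0.85],[0.01,-0.42,0,0,0,0.95,0.85],[0.01,-0.42,0,0,0,0.95,0.85],[0.01,-0.42,0,0,0,0.95,0.85]]
  ]
}}

```text
t: 17.08
ee_pos: [561.0, 82.5, 267.8]
orientation: [-0.166, 3.137, -0.0]
ft_force: [0.1, 0.5, -0.5]
width: 74.8
grasp_force: 0.0
```

>>> {"fn": "step_arm", "kwargs": {
  "targets": [
    [[0.01,-0.42,0,0,0,0.95,0.85],[0.01,-0.42,0,0,0,0.95,0.85],[0.01,-0.42,0,0,0,0.95,0.85],[0.01,-0.42,0,0,0,0.95,0.85],[0,0,0,0,0,0,0.85]]
  ]
}}

```text
t: 17.7
ee_pos: [563.0, -1.7, 267.8]
orientation: [-0.572, 3.089, -0.0]
ft_force: [1.1, -0.0, -0.8]
width: 74.8
grasp_force: 0.0
```

>>> {"fn": "step_arm", "kwargs": {
  "targets": [
    [[0,0,-0.6,0,0,0,0.85],[0,0,-0.6,0,0,0,0.85],[0,0,-0.4,0,0,0,0.85],[0,0,-0.06,0,0,0,0.85],[0,0,0,0,0,0,0.85]]
  ]
}}

```text
t: 18.32
ee_pos: [563.2, -0.5, 185.0]
orientation: [-0.575, 3.088, -0.0]
ft_force: [0.2, -0.4, -0.3]
width: 74.6
grasp_force: 0.0
```

>>> {"fn": "step_arm", "kwargs": {
  "targets": [
    [[0,0,0,0,0,0,0],[0,0,0,0,0,0,0],[0,0,0,0,0,0,0],[0,0,0,0,0,0,0],[0,0,0,0,0,0,0]]
  ]
}}

```text
t: 18.95
ee_pos: [563.2, -0.9, 185.1]
orientation: [-0.575, 3.088, -0.0]
ft_force: [0.3, -1.2, 5.7]
width: 43.8
grasp_force: 30.0
```

>>> {"fn": "step_arm", "kwargs": {
  "targets": [
    [[0,0,0.3,0,0,0,0],[0,0,0.6,0,0,0,0],[0,0,0.7,0,0,0,0],[0,0,0.7,0,0,0,0],[0,0,0.3,0,0,0,0]]
  ]
}}

```text
t: 19.58
ee_pos: [563.1, -0.7, 316.9]
orientation: [-0.575, 3.086, -0.001]
ft_force: [0.1, -0.2, -3.2]
width: 43.6
grasp_force: 30.0
```

>>> {"fn": "step_arm", "kwargs": {
  "targets": [
    [[-0.185,-0.72,0,0,0,0,0],[-0.185,-0.72,0,0,0,0,0],[-0.185,-0.72,0,0,0,0,0],[-0.185,-0.72,0,0,0,0,0],[-0.185,-0.72,0,0,0,0,0]]
  ]
}}

```text
t: 20.2
ee_pos: [515.9, -181.7, 314.0]
orientation: [0.576, -3.087, -0.001]
ft_force: [0.9, -0.5, -2.2]
width: 43.7
grasp_force: 30.0
```

>>> {"fn": "step_arm", "kwargs": {
  "targets": [
    [[-0.185,-0.72,0,0,0,0,0],[-0.185,-0.72,0,0,0,0,0],[-0.185,-0.72,0,0,0,0,0],[0,0,-0.6,0,0,0,0],[0,0,-0.7,0,0,0,0]]
  ]
}}

```text
t: 20.82
ee_pos: [488.6, -289.3, 249.0]
orientation: [-0.574, 3.088, -0.0]
ft_force: [0.3, -0.7, -2.6]
width: 43.5
grasp_force: 30.0
```

>>> {"fn": "step_arm", "kwargs": {
  "targets": [
    [[0,0,-0.7,0,0,0,0],[0,0,-0.4,0,0,0,0],[0,0,0,0,0,0,0],[0,0,0,0,0,0,0],[0,0,0,0,0,0,0]]
  ]
}}

```text
t: 21.45
ee_pos: [489.5, -289.0, 195.9]
orientation: [-0.576, 3.087, -0.002]
ft_force: [0.4, 0.1, -2.6]
width: 43.7
grasp_force: 30.0
```

>>> {"fn": "step_arm", "kwargs": {
  "targets": [
    [[0,0,-0.14,0,0,0,0],[0,0,0,0,0,0,0],[0,0,0,0,0,0,0],[0,0,0,0,0,0,0],[0,0,0,0,0,0,0]]
  ]
}}

```text
t: 22.08
ee_pos: [489.4, -289.0, 188.0]
orientation: [-0.576, 3.087, -0.002]
ft_force: [3.4, -1.1, 1.5]
width: 43.8
grasp_force: 30.0
```

>>> {"fn": "step_arm", "kwargs": {
  "targets": [
    [[0,0,0,0,0,0,0.75],[0,0,0,0,0,0,0.75],[0,0,0,0,0,0,0.75],[0,0,0.5,0,0,0,0.75],[0,0,0.7,0,0,0,0.75]]
  ]
}}

```text
t: 22.7
ee_pos: [488.4, -288.4, 247.3]
orientation: [0.575, -3.086, -0.003]
ft_force: [-0.0, -0.1, -0.2]
width: 65.8
grasp_force: 0.0
```

>>> {"fn": "step_arm", "kwargs": {
  "targets": [
    [[0,0,0.7,0,0,0,0.75],[0,0,0.35,0,0,0,0.75],[-0.16,0.73,0,0,0,0,0.75],[-0.16,0.73,0,0,0,0,0.75],[-0.16,0.73,0,0,0,0,0.75]]
  ]
}}

```text
t: 23.32
ee_pos: [464.3, -178.2, 299.7]
orientation: [0.575, -3.088, -0.001]
ft_force: [-0.2, 0.2, 0.7]
width: 65.7
grasp_force: 0.0
```

>>> {"fn": "step_arm", "kwargs": {
  "targets": [
    [[-0.16,0.73,0,0,0,0,0.75],[-0.16,0.73,0,0,0,0,0.75],[0,0,0,0,0,0,0.75],[0,0,0,0,0,0,0.75],[0,0,0,0,0,0,0.75]]
  ]
}}

```text
t: 23.95
ee_pos: [449.3, -107.1, 300.1]
orientation: [-0.574, 3.088, -0.0]
ft_force: [-0.6, 0.3, 0.2]
width: 65.7
grasp_force: 0.0
```

>>> {"fn": "step_arm", "kwargs": {
  "targets": [
    [[0,0,-0.5,0,0,0,0.75],[0,0,-0.6,0,0,0,0.75],[0,0,-0.5,0,0,0,0.75],[0,0,-0.2,0,0,0,0.75],[0,0,0,0,0,0,0.75]]
  ]
}}

```text
t: 24.58
ee_pos: [449.0, -106.7, 209.8]
orientation: [0.574, -3.088, -0.001]
ft_force: [0.4, 0.2, 0.0]
width: 65.8
grasp_force: 0.0
```

>>> {"fn": "step_arm", "kwargs": {
  "targets": [
    [[0,0,0,0,0,0,0],[0,0,0,0,0,0,0],[0,0,0,0,0,0,0],[0,0,0,0,0,0,0],[0,0,0,0,0,0,0]]
  ]
}}

```text
t: 25.2
ee_pos: [449.5, -106.5, 210.9]
orientation: [-0.576, 3.087, -0.002]
ft_force: [-0.7, -2.1, 6.9]
width: 40.6
grasp_force: 30.0
```

>>> {"fn": "step_arm", "kwargs": {
  "targets": [
    [[0,0,0.3,0,0,0,0],[0,0,0.6,0,0,0,0],[0,0,0.7,0,0,0,0],[0,0,0.7,0,0,0,0],[0,0,0.3,0,0,0,0]]
  ]
}}

```text
t: 25.82
ee_pos: [448.9, -106.2, 342.3]
orientation: [-0.575, 3.086, -0.002]
ft_force: [-0.8, 0.2, -2.5]
width: 41.0
grasp_force: 30.0
```

>>> {"fn": "step_arm", "kwargs": {
  "targets": [
    [[0.01,0.81,0,0,0,0,0],[0.01,0.81,0,0,0,0,0],[0.01,0.81,0,0,0,0,0],[0.01,0.81,0,0,0,0,0],[0.01,0.81,0,0,0,0,0]]
  ]
}}

```text
t: 26.45
ee_pos: [450.8, 97.5, 339.7]
orientation: [0.575, -3.087, -0.0]
ft_force: [1.0, -0.6, -2.9]
width: 40.9
grasp_force: 30.0
```

>>> {"fn": "step_arm", "kwargs": {
  "targets": [
    [[0.01,0.81,0,0,0,0,0],[0.01,0.81,0,0,0,0,0],[0.01,0.81,0,0,0,0,0],[0.01,0.81,0,0,0,0,0],[0.01,0.81,0,0,0,0,0]]
  ]
}}

```text
t: 27.08
ee_pos: [453.3, 299.9, 339.5]
orientation: [0.576, -3.087, 0.001]
ft_force: [0.4, -0.3, -1.7]
width: 41.1
grasp_force: 30.0
```

>>> {"fn": "step_arm", "kwargs": {
  "targets": [
    [[0,0,-0.6,0,0,0,0],[0,0,-0.7,0,0,0,0],[0,0,-0.7,0,0,0,0],[0,0,-0.4,0,0,0,0],[0,0,0,0,0,0,0]]
  ]
}}

```text
t: 27.7
ee_pos: [452.9, 298.2, 218.3]
orientation: [0.575, -3.084, 0.003]
ft_force: [0.4, -0.1, -2.8]
width: 40.9
grasp_force: 30.0
```

>>> {"fn": "step_arm", "kwargs": {
  "targets": [
    [[0,0,0,0,0,0,0],[0,0,0,0,0,0,0],[0,0,0,0,0,0,0],[0,0,0,0,0,0,0],[0,0,0,0,0,0,0]]
  ]
}}

```text
t: 28.32
ee_pos: [454.0, 298.8, 220.4]
orientation: [-0.576, 3.088, 0.0]
ft_force: [-0.3, -0.2, -1.4]
width: 41.1
grasp_force: 30.0
```

>>> {"fn": "step_arm", "kwargs": {
  "targets": [
    [[0,0,-0.1,0,0,0,0],[0,0,0,0,0,0,0],[0,0,0,0,0,0,0],[0,0,0,0,0,0,0],[0,0,0,0,0,0,0]]
  ]
}}

```text
t: 28.95
ee_pos: [454.0, 298.8, 215.2]
orientation: [-0.576, 3.088, 0.0]
ft_force: [0.6, -0.4, -1.8]
width: 40.8
grasp_force: 30.0
```

>>> {"fn": "step_arm", "kwargs": {
  "targets": [
    [[0,0,-0.03,0,0,0,0],[0,0,0,0,0,0,0],[0,0,0,0,0,0,0],[0,0,0,0,0,0,0],[0,0,0,0,0,0,0]]
  ]
}}

```text
t: 29.58
ee_pos: [454.1, 298.8, 214.0]
orientation: [-0.576, 3.088, 0.0]
ft_force: [-1.5, -1.1, 5.9]
width: 40.8
grasp_force: 30.0
```

>>> {"fn": "step_arm", "kwargs": {
  "targets": [
    [[0,0,0,0,0,0,0.65],[0,0,0,0,0,0,0.65],[0,0,0,0,0,0,0.65],[0,0,0.4,0,0,0,0.65],[0,0,0.7,0,0,0,0.65]]
  ]
}}

```text
t: 30.2
ee_pos: [453.5, 298.4, 268.1]
orientation: [0.575, -3.086, 0.002]
ft_force: [0.2, -0.1, 1.2]
width: 56.8
grasp_force: 0.0
```

>>> {"fn": "step_arm", "kwargs": {
  "targets": [
    [[0,0,0.7,0,0,0,0.65],[0,0,0.4,0,0,0,0.65],[0.01,-0.15,0,0,0,-0.985,0.65],[0.01,-0.15,0,0,0,-0.985,0.65],[0.01,-0.15,0,0,0,-0.985,0.65]]
  ]
}}

```text
t: 30.82
ee_pos: [455.4, 276.0, 323.7]
orientation: [-0.251, 3.131, 0.0]
ft_force: [1.2, 0.6, -0.2]
width: 57.0
grasp_force: 0.0
```

>>> {"fn": "step_arm", "kwargs": {
  "targets": [
    [[0.01,-0.15,0,0,0,-0.985,0.65],[0.01,-0.15,0,0,0,-0.985,0.65],[0.01,-0.15,0,0,0,-0.985,0.65],[0.01,-0.15,0,0,0,-0.985,0.65],[0.01,-0.15,0,0,0,-0.985,0.65]]
  ]
}}

```text
t: 31.45
ee_pos: [457.9, 238.5, 323.6]
orientation: [-0.288, -3.128, 0.0]
ft_force: [0.7, -0.1, -0.2]
width: 57.4
grasp_force: 0.0
```

>>> {"fn": "step_arm", "kwargs": {
  "targets": [
    [[0.01,-0.15,0,0,0,-0.985,0.65],[0.01,-0.15,0,0,0,-0.985,0.65],[0.01,-0.15,0,0,0,-0.985,0.65],[0.01,-0.15,0,0,0,-0.985,0.65],[0.01,-0.15,0,0,0,-0.985,0.65]]
  ]
}}

```text
t: 32.08
ee_pos: [460.4, 201.0, 323.6]
orientation: [-0.819, -3.033, 0.0]
ft_force: [-1.1, 0.8, 0.7]
width: 57.2
grasp_force: 0.0
```

>>> {"fn": "step_arm", "kwargs": {
  "targets": [
    [[0.01,-0.15,0,0,0,-0.985,0.65],[0.01,-0.15,0,0,0,-0.985,0.65],[0.01,-0.15,0,0,0,-0.985,0.65],[0.01,-0.15,0,0,0,-0.985,0.65],[0.01,-0.15,0,0,0,-0.985,0.65]]
  ]
}}

```text
t: 32.7
ee_pos: [462.9, 163.5, 323.6]
orientation: [-1.326, -2.848, 0.0]
ft_force: [-0.3, 0.5, -0.3]
width: 57.0
grasp_force: 0.0
```

>>> {"fn": "step_arm", "kwargs": {
  "targets": [
    [[0,-0.15,0,0,0,-0.985,0.5],[0,-0.15,0,0,0,-0.985,0.5],[0,-0.15,0,0,0,-0.985,0.5],[0,-0.15,0,0,0,-0.985,0.5],[0,-0.15,0,0,0,-0.985,0.5]]
  ]
}}

```text
t: 33.33
ee_pos: [462.9, 126.0, 323.6]
orientation: [-1.794, -2.579, 0.0]
ft_force: [-0.3, 0.7, 0.5]
width: 43.9
grasp_force: 0.0
```

Run:
```python
from h import *
o=readout.get_obs();print(o['ee_pos'],o['orientation'])
d=snap('wrist','w3')
K=np.array(d['intrinsics']);E=np.array(d['extrinsics'])
p=E[:3,:3]@np.array([463.5,127,50])+E[:3,3];q=K@p;print(q[:2]/q[2])
```

```text
[462.89642371 125.97493031 323.60960581] [-1.79363639e+00 -2.57919861e+00  1.07886005e-04]
[317.9228928  203.57112787]
```

View pics/w3.png

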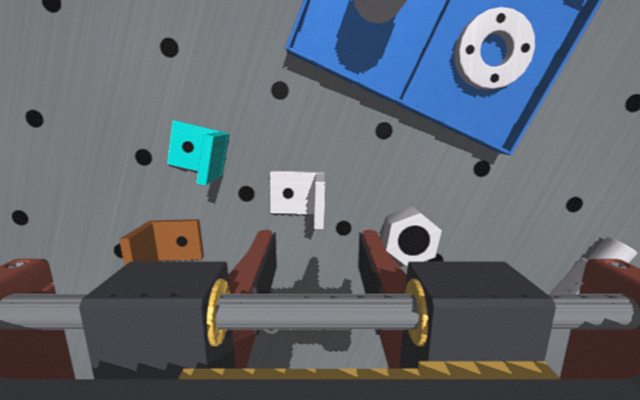

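The cleat's upright leg is at (320,201), aligned with the fingers and close to the predicted (318,204). The flange lies in its bay at (496,48).

>>> {"fn": "step_arm", "kwargs": {
  "targets": [
    [[0,0,-0.6,0,0,0,0.5],[0,0,-0.7,0,0,0,0.5],[0,0,-0.7,0,0,0,0.5],[0,0,-0.4,0,0,0,0.5],[0,0,0,0,0,0,0.5]]
  ]
}}

```text
t: 34.0
ee_pos: [462.4, 126.2, 202.4]
orientation: [-1.788, -2.58, 0.004]
ft_force: [0.7, -0.1, 0.0]
width: 44.1
grasp_force: 0.0
```

>>> {"fn": "step_arm", "kwargs": {
  "targets": [
    [[0,0,0,0,0,0,0],[0,0,0,0,0,0,0],[0,0,0,0,0,0,0],[0,0,0,0,0,0,0],[0,0,0,0,0,0,0]]
  ]
}}

```text
t: 34.62
ee_pos: [463.3, 126.4, 204.2]
orientation: [1.79, 2.581, 0.002]
ft_force: [0.1, 0.7, 5.2]
width: 7.5
grasp_force: 30.0
```

>>> {"fn": "step_arm", "kwargs": {
  "targets": [
    [[0,0,0.3,0,0,0,0],[0,0,0.6,0,0,0,0],[0,0,0.7,0,0,0,0],[0,0,0.7,0,0,0,0],[0,0,0.3,0,0,0,0]]
  ]
}}

```text
t: 35.25
ee_pos: [463.0, 126.2, 335.8]
orientation: [1.79, 2.58, 0.003]
ft_force: [0.0, 0.0, -2.2]
width: 7.7
grasp_force: 30.0
```

>>> {"fn": "step_arm", "kwargs": {
  "targets": [
    [[-0.12,-0.81,0,0,0,0,0],[-0.12,-0.81,0,0,0,0,0],[-0.12,-0.81,0,0,0,0,0],[-0.12,-0.81,0,0,0,0,0],[-0.12,-0.81,0,0,0,0,0]]
  ]
}}

```text
t: 35.88
ee_pos: [432.2, -77.4, 333.3]
orientation: [-1.79, -2.58, 0.001]
ft_force: [-0.2, -0.0, -1.6]
width: 7.8
grasp_force: 30.0
```

>>> {"fn": "step_arm", "kwargs": {
  "targets": [
    [[-0.12,-0.81,0,0,0,0,0],[-0.12,-0.81,0,0,0,0,0],[-0.12,-0.81,0,0,0,0,0],[-0.12,-0.81,0,0,0,0,0],[-0.12,-0.81,0,0,0,0,0]]
  ]
}}

```text
t: 36.5
ee_pos: [402.2, -279.9, 333.2]
orientation: [-1.79, -2.58, -0.0]
ft_force: [0.6, 0.9, -2.1]
width: 7.9
grasp_force: 30.0
```

>>> {"fn": "step_arm", "kwargs": {
  "targets": [
    [[0,0,-0.6,0,0,0,0],[0,0,-0.7,0,0,0,0],[0,0,-0.6,0,0,0,0],[0,0,-0.4,0,0,0,0],[0,0,0,0,0,0,0]]
  ]
}}

```text
t: 37.12
ee_pos: [402.1, -278.2, 217.1]
orientation: [-1.788, -2.578, -0.0]
ft_force: [-0.0, -0.1, -2.7]
width: 8.0
grasp_force: 30.0
```

>>> {"fn": "step_arm", "kwargs": {
  "targets": [
    [[0,0,-0.04,0,0,0,0],[0,0,0,0,0,0,0],[0,0,0,0,0,0,0],[0,0,0,0,0,0,0],[0,0,0,0,0,0,0]]
  ]
}}

```text
t: 37.75
ee_pos: [403.0, -278.8, 216.9]
orientation: [1.791, 2.581, 0.0]
ft_force: [0.5, 1.0, -3.1]
width: 7.5
grasp_force: 30.0
```

>>> {"fn": "step_arm", "kwargs": {
  "targets": [
    [[0,0,-0.16,0,0,0,0],[0,0,0,0,0,0,0],[0,0,0,0,0,0,0],[0,0,0,0,0,0,0],[0,0,0,0,0,0,0]]
  ]
}}

```text
t: 38.38
ee_pos: [403.0, -278.8, 208.7]
orientation: [1.791, 2.581, -0.0]
ft_force: [-0.2, -0.1, -1.9]
width: 7.7
grasp_force: 30.0
```

>>> {"fn": "step_arm", "kwargs": {
  "targets": [
    [[0,0,-0.03,0,0,0,0],[0,0,0,0,0,0,0],[0,0,0,0,0,0,0],[0,0,0,0,0,0,0],[0,0,0,0,0,0,0]]
  ]
}}

```text
t: 39.0
ee_pos: [403.1, -278.8, 207.3]
orientation: [1.79, 2.581, -0.0]
ft_force: [0.5, -0.0, 0.7]
width: 7.7
grasp_force: 30.0
```

Touchdown. I'll release, lift and back off.

>>> {"fn": "step_arm", "kwargs": {
  "targets": [
    [[0,0,0,0,0,0,0.4],[0,0,0,0,0,0,0.4],[0,0,0,0,0,0,0.4],[0,0,0.4,0,0,0,0.4],[0,0,0.7,0,0,0,0.4]]
  ]
}}

```text
t: 39.62
ee_pos: [402.5, -278.5, 261.8]
orientation: [-1.789, -2.579, -0.0]
ft_force: [-0.1, -0.7, 0.4]
width: 35.1
grasp_force: 0.0
```

>>> {"fn": "step_arm", "kwargs": {
  "targets": [
    [[0,0,0.7,0,0,0,0.4],[0,0,0.7,0,0,0,0.4],[0,0.7,0,0,0,0,0.4],[0,0.7,0,0,0,0,0.4],[0,0.7,0,0,0,0,0.4]]
  ]
}}

```text
t: 40.25
ee_pos: [402.7, -172.8, 332.4]
orientation: [1.791, 2.58, 0.0]
ft_force: [-0.1, -0.2, 0.1]
width: 35.2
grasp_force: 0.0
```

>>> {"fn": "step_arm", "kwargs": {
  "targets": [
    [[0,0.7,0,0,0,0,0.4],[0,0.7,0,0,0,0,0.4],[0,0.7,0,0,0,0,0.4],[0,0.6,0,0,0,0,0.4],[0,0,0,0,0,0,0.4]]
  ]
}}

```text
t: 40.88
ee_pos: [402.7, -37.6, 332.2]
orientation: [-1.787, -2.584, 0.0]
ft_force: [-0.2, -0.4, -0.8]
width: 34.9
grasp_force: 0.0
```

Run:
```python
from h import *
snap('top','top1');snap('scene','scene1')
```

```text
(no output)
```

View pics/top1.png

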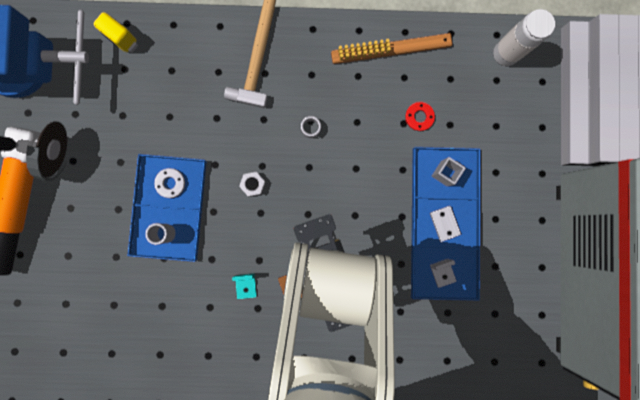

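View pics/scene1.png

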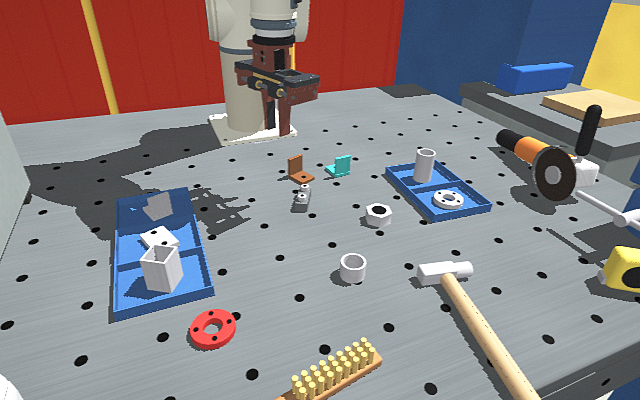

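The top view shows the flange (170,183) and pipe (157,234) in the two-bay tray. The tube (450,171), plate (445,223) and cleat (443,272) are in the three-bay tray. All five are upright or flat, each in its own bay. The nut, short pipe and stop look unmoved, so I'm handing the job in.

```bash
python3 -c "
from workcell import ctrl
print(ctrl.close_job())"
```

```text
the job is handed in; nothing more can be done
None
```

I put all five parts in their bays, one per bay and the right way up in the final pictures, and handed the job in at about 41 s; no verdict came back.

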